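# Sort a stripped drill's good parts into the salvage crate

## Task

Sort the good parts of the stripped drill from the bench mat into the green salvage crate, battery first, before any other part is taken: stand the battery pack in the red bin, then, in any order, stand the steel motor in the blue bin and the blue-green gearbox in the yellow bin, and slide the green control card upright down into the card rack's guides until it is fully home. All of them end upright, at rest and let go; leave the burnt black motor and the burnt brown card standing where they are on the mat.

Things in the scene. Friction and masses are not known exactly. Their poses are not given: they have to be found in the camera images.
- battery: battery pack: dark grey block with an orange top, 42 (x) x 58 (y) x 62 (z) mm, about 0.36 kg, standing on the mat. Origin: centre of its underside, z up
- motor: good motor: bright steel can with a copper band, white end cap and copper terminals on top, about 0.24 kg, standing on end on the blue-grey bench mat: round can 36 mm diameter, 56 mm tall, with a thin shaft stub on top that reaches to 69 mm. Origin: centre of its underside, z up along its axis
- gearbox: gearbox: blue-green round housing 40 mm diameter, 56 mm tall, standing on end on the mat, with a dark steel conical nose on top that narrows from 30 to 22 mm and reaches to 70 mm; about 0.3 kg. Origin: centre of its underside, z up along its axis
- card: good control card: green circuit board with a bright aluminium heat sink, about 0.1 kg, 70 long, 4 thick, 62 mm tall, standing on its long edge on the mat. A block heat sink goes right through its middle, 20 mm across the board (10 each side), 34 mm along it, full height, with a flat foot that keeps it standing; grip it across the 20 mm. Origin: centre of the underside; z up, y along the board, x across its thickness
- burnt_motor: burnt-out motor, to be left alone: same shape as the good one but sooty black with a brown end cap, standing on end on the blue-grey bench mat: round can 36 mm diameter, 56 mm tall, with a thin shaft stub on top that reaches to 69 mm. Origin: centre of its underside, z up along its axis
- burnt_card: burnt control card, to be left alone: same shape as the good one but brown board and black heat sink; 70 long, 4 thick, 62 mm tall, standing on its long edge on the mat. A block heat sink goes right through its middle, 20 mm across the board (10 each side), 34 mm along it, full height, with a flat foot that keeps it standing. Origin: centre of the underside; z up, y along the board, x across its thickness
- bin_red: battery bin: open square red plastic bin, 92 mm outside, 84 mm inside, 20 mm tall, floor and walls 4 mm; fixed. Origin: centre of its underside (inner floor at z = +4 mm), x and y along its sides. Three bins and the card rack stand 2 x 2 at 100 mm pitch, in any order, in a low green crate (its rim level with the bins'), left or right of the blue-grey mat
- bin_blue: motor bin: open square blue plastic bin, 92 mm outside, 84 mm inside, 20 mm tall, floor and walls 4 mm; fixed. Origin: centre of its underside (inner floor at z = +4 mm), x and y along its sides. Three bins and the card rack stand 2 x 2 at 100 mm pitch, in any order, in a low green crate (its rim level with the bins'), left or right of the blue-grey mat
- bin_yellow: gearbox bin: open square yellow plastic bin, 92 mm outside, 84 mm inside, 20 mm tall, floor and walls 4 mm; fixed. Origin: centre of its underside (inner floor at z = +4 mm), x and y along its sides. Three bins and the card rack stand 2 x 2 at 100 mm pitch, in any order, in a low green crate (its rim level with the bins'), left or right of the blue-grey mat
- card_rack: fixed rack in the crate: white base 60 (x) x 92 (y) x 4 mm, black guides at both y ends. Grooves 7 mm wide in x, 26 to 39 mm off centre in y, walls up to 40 mm, flaring to 17 mm wide at 48 mm height; 52 mm free between the guides. The card stands along y, either way round; seated, its underside is 4 mm above the rack's origin (centre of its underside, z up)
Mind the look-alikes: they are no part of the job. Of the things that look like the battery, the middle-sized one is meant.

How it is judged:
By the outcome, as a careful person would: the job done as asked, in the order asked, and still so for the second after the job is handed in, with the robot touching nothing.
It also fails if it takes over 131 s, if anything falls off the work surface, if the arm or the gripper's body presses on something with over 40 N, if the wrist force passes 120 N, or if a joint passes its speed limit or range.

## Robot

A 6-joint arm with a two-finger parallel gripper is mounted at the origin on the work surface. World frame = base frame: x ahead of the robot, y to its left, z up, the work surface at z = 0. Lengths are in m, angles in rad, forces in N, time in s.
With the tool pointing down it reaches from about 0.325 to 0.875 m from the base axis. Payload 4.4 kg.
Tool frame: the origin (TCP) lies at the very end of the fingers, on their centre line; the grasp point (between the pads) lies 19 mm behind it; z points along the fingers, y is the line along which they close (so a half turn about z gives the same grasp; the last joint's range is limited). The gripper opens to 85 mm and grips with 20 to 120 N. Pads are 22 mm wide; open, the fingers measure 114 mm over their backs; the gripper's body (76 mm by 85 mm) begins 54 mm behind the grasp point. The pads swing forward as they close: fully open they stand 13 mm farther back than shut.
Start: joints at [1.071, 0.207, 1.542, -0, 1.393, -0.15], TCP at [0.197, 0.54, 0.231] pointing down, gripper open.
Joint ranges: [-2.73, 2.73], [-0.86, 2.22], [0.23, 2.46], [-1.11, 4.25], [0.08, 2.63], [-2.82, 2.82]. Speed limits (rad/s): [2.79, 2.79, 3.14, 3.14, 3.14, 3.14].

## Interface

Orientations are given as a unit quaternion [w, x, y, z].
In Python, from plant import sense, get_image, bot gives the robot as it stands.
- The arm moves only by the tool arm_command, never from a script. Its argument "increments" is a list of rows, each a list of 3 entries, a list of its own where there are three numbers: the shift along the tool's x, y, z in m, then the turn about the tool's z in degrees, then the finger opening in m, from 0 to 0.0854. A call has exactly 5 rows; each row is the pose to reach, as a shift and turn from the pose commanded when the call began, along the tool's axes at that moment; what a row does not reach only later rows make up. A row lasts 1/12 s, in which the tool goes at most 41.7 mm and 7.16 degrees, less where a joint would pass 70% of its speed; a pose out of reach is approached as far as the arm can. A call with a gripper value outside its range is refused whole. The fingers move at their own pace and stop on an object; "squeeze" is the grip in N (left out, the last holds). Time passes only in rows, so rows that repeat a pose let the fingers close, or fill a call up. It gives the time, the measured TCP pose, the force, the opening and the grip force at its end, in the units of the state.
- sense(): the state, without advancing time (a new reading comes with each control period).
- get_image(name): name is "side" or "top" or "wrist"; returns a dict with "image" (400x640x3 uint8, red, green, blue), "depth" (400x640 float32, m along the optical axis (not along the pixel's ray), 0 where there is no reading), "fx", "fy", "cx", "cy" (pixels), "T" (4x4, takes a point from camera to world coordinates); the wrist camera has in their place "mount" (4x4, takes a point from camera to tool coordinates, whose origin is the TCP and whose axes are the flange's). Camera axes: x right, y down, z forward; pixel columns grow to the right and rows downward; lengths in m; the calibration is good to about 2 mm. A picture is of the moment at which its call begins: read the wrist's pose just before it.
- bot.sign_off(): hands the job in; it is judged then, once.
The state is a dict: "t": time; "joint_positions": joint angles; "qd": joint speeds; "effort": joint torques, N m; "ee_pos": TCP position; "eef_rot": TCP orientation; "contact_force": force on the tool from outside, world axes, zero at the start; "torque": the same for the moment, N m; "gripper_width": finger opening in m; "finger_force": force on a finger pad.
Only numpy, scipy, OpenCV 4.12 (cv2) and the standard library are available. Lean on these libraries where they do the work, as an engineer would, in place of code of your own. Each camera call takes 0.05 s, during which the arm holds its last target. There are 200 camera calls.

## Working session

There is one attempt and no reset: what is moved stays moved. The work goes in short steps, Python scripts to look and compute and a tool call to move; the robot and the scene stay as the last step left them, time stands still between calls to the robot, and variables do not carry over. Pictures are saved under pics/ and viewed, at most 14 in all, crops included, and the job is handed in when it is done.

Besides the shell and the picture viewer there is one more tool, called after ">>>" as a command line: name --argument value ..., lists and objects as JSON in quotes. arm_command: Moves the arm, as the interface text tells. Its arguments: {"type":"object","properties":{"increments":{"type":"array"},"squeeze":{"type":"number"}},"required":["increments"]}

```bash
mkdir -p pics; ls
python3 - <<'E'
from plant import sense,get_image
import cv2,numpy as np
s=sense();print(s)
for n in("top","side"):
    d=get_image(n);cv2.imwrite(f"pics/{n}0.png",d["image"][:,:,::-1]);np.savez(f"{n}0.npz",**d)
    print(n,d["fx"],d["fy"],d["cx"],d["cy"],d["T"].round(4).tolist())
E
```

```text
pics
{'t': 0.0, 'joint_positions': array([ 1.07053396e+00,  2.07412097e-01,  1.54297978e+00,  1.20883746e-05,
        1.39347295e+00, -1.50479804e-01]), 'qd': array([ 0.00044367,  0.00114468,  0.00013768,  0.00145533, -0.00060559,
       -0.00094803]), 'effort': array([-3.34091419e-04, -3.83044660e+01, -2.91592920e+01, -2.31444428e-04,
        1.06663725e-02, -1.49596627e-05]), 'ee_pos': array([0.19667706, 0.53951061, 0.23011798]), 'eef_rot': array([-3.68798685e-04,  1.74002022e-01,  9.84744640e-01, -1.07457915e-03]), 'contact_force': array([-0.05537792,  0.01692879, -0.30338992]), 'torque': array([ 0.05059261, -0.00869767,  0.02246095]), 'finger_force': 0.0, 'gripper_width': 0.08514998598078809}
top 377.1681067732027 377.1681067732027 322.07202381127036 194.80211682083132 [[-0.0244, -0.9895, 0.1424, 0.3793], [-0.9994, 0.0207, -0.0272, -0.0233], [0.0239, -0.1429, -0.9894, 0.812], [0.0, 0.0, 0.0, 1.0]]
side 387.70375641652333 387.70375641652333 323.798524606872 207.40047521879458 [[-0.9511, -0.1733, 0.2559, 0.2634], [-0.309, 0.5169, -0.7984, 0.5628], [0.0061, -0.8383, -0.5451, 0.4453], [0.0, 0.0, 0.0, 1.0]]
```

View pics/top0.png

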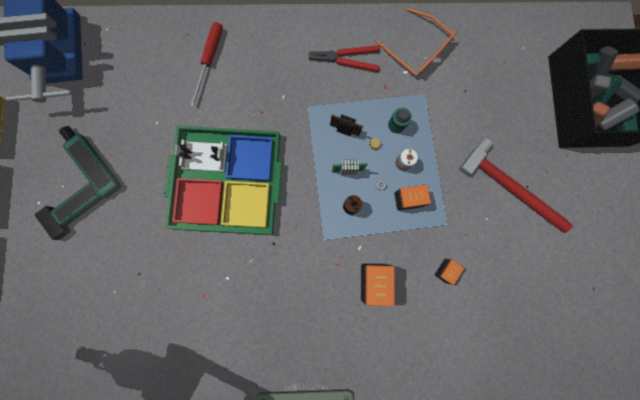

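View pics/side0.png

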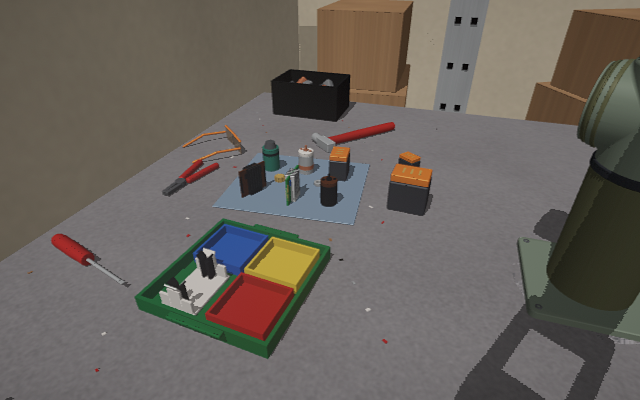

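Battery look-alikes in the top view are a large one at (380,285), a small one at (452,271) and a middle-sized one on the mat at (414,197). The middle one is meant. The good motor is the white-capped one at (408,158) and the burnt motor is at (353,204). The good card is green with a bright sink at (350,166) and the burnt card is at (347,124). The gearbox is at (400,120). In the crate, the rack is at (202,156), blue at (249,158), red at (198,201) and yellow at (246,205).

```bash
cat > h.py <<'E'
import numpy as np,cv2
from plant import sense,get_image
from scipy.spatial.transform import Rotation as R
def pose():
    s=sense();q=s["eef_rot"];T=np.eye(4);T[:3,:3]=R.from_quat([q[1],q[2],q[3],q[0]]).as_matrix();T[:3,3]=s["ee_pos"];return T
def grab(n):
    T=pose();d=get_image(n);d=dict(d)
    if n=="wrist": d["T"]=T@d["mount"]
    return d
def ray(d,uv,z):
    uv=np.atleast_2d(np.asarray(uv,float));v=np.c_[(uv[:,0]-d["cx"])/d["fx"],(uv[:,1]-d["cy"])/d["fy"],np.ones(len(uv))]@d["T"][:3,:3].T
    o=d["T"][:3,3];return (o+v*((z-o[2])/v[:,2])[:,None])[:,:2]
def cloud(d):
    v,u=np.mgrid[:400,:640];Z=d["depth"];P=np.stack([(u-d["cx"])/d["fx"]*Z,(v-d["cy"])/d["fy"]*Z,Z],-1)
    return P@d["T"][:3,:3].T+d["T"][:3,3]
def mask(d,lo,hi,roi=(0,0,640,400)):
    m=cv2.inRange(cv2.cvtColor(np.ascontiguousarray(d["image"]),cv2.COLOR_RGB2HSV),np.array(lo),np.array(hi));k=np.zeros_like(m);x0,y0,x1,y1=roi;k[y0:y1,x0:x1]=255;return m&k
def blob(m):
    c=max(cv2.findContours(m,cv2.RETR_EXTERNAL,cv2.CHAIN_APPROX_NONE)[0],key=cv2.contourArea);return c[:,0,:].astype(float)
def rect(d,c,z):
    (cx,cy),(w,h),a=cv2.minAreaRect((ray(d,c,z)*1000).astype(np.float32));return np.round([cx,cy,w,h,a],1)
def go(T,xyz,yaw=None):
    """shift along tool axes (mm) to world TCP target"""
    return np.round(T[:3,:3].T@(np.array(xyz)-T[:3,3])*1000,1)
E
python3 - <<'E'
from h import *
d=dict(np.load("top0.npz"));P=cloud(d)
def show(n,m,z):
    c=blob(m);p=P[m>0];p=p[p[:,2]>-.1];print(n,rect(d,c,z),"px",c.mean(0).round(),"depthz",np.percentile(p[:,2],[10,50,90]).round(3),len(p))
o=lambda r:mask(d,(5,140,120),(20,255,255),r)
show("bat mid",o((385,175,440,220)),.062);show("bat big",o((355,255,405,320)),.09);show("bat small",o((430,250,475,295)),.05)
show("red",mask(d,(0,150,80),(8,255,255),(165,170,225,235)),.02);show("red2",mask(d,(172,150,80),(180,255,255),(165,170,225,235)),.02)
show("blue",mask(d,(105,140,60),(125,255,255),(220,130,285,190)),.02)
show("yel",mask(d,(22,140,80),(32,255,255),(215,170,285,240)),.02)
show("rack",mask(d,(0,0,150),(180,50,255),(165,130,230,180)),.004)
show("mcap",mask(d,(0,0,150),(180,60,255),(392,140,425,175)),.056)
show("gear",mask(d,(70,60,20),(100,255,255),(385,100,415,135)),.056)
show("sink",mask(d,(0,0,120),(180,60,255),(325,150,375,182)),.062)
show("card",mask(d,(45,80,40),(90,255,255),(325,150,375,182)),.062)
im=cv2.resize(d["image"][90:250,160:450,::-1],None,fx=2.7,fy=2.7,interpolation=cv2.INTER_CUBIC);cv2.imwrite("pics/crop0.png",im)
E
```

```text
bat mid [ 481.2 -231.3   38.6   56.1    7.4] px [415. 196.] depthz [0.063 0.065 0.067] 517
bat big [ 309.9 -147.7   52.8   73.2   87.6] px [380. 285.] depthz [0.081 0.083 0.085] 1080
bat small [ 327.8 -300.1   30.2   40.7   53.7] px [452. 272.] depthz [0.045 0.047 0.048] 313
red [484.9 213.1  84.3  90.4  86.1] px [199. 197.] depthz [0.008 0.01  0.025] 1120
red2 [478.3 172.    0.    0.    0. ] px [219. 204.] depthz [0.024 0.025 0.025] 2
blue [578.1 110.1  95.5  95.6  85. ] px [249. 158.] depthz [0.009 0.011 0.026] 1915
yel [477.5 117.2  92.6  90.7  85.5] px [245. 204.] depthz [0.009 0.01  0.025] 1853
rack [586.6 209.   78.1  62.7  89. ] px [205. 155.] depthz [0.008 0.01  0.013] 678
mcap [ 574.  -224.5   68.5   51.1   88.9] px [410. 150.] depthz [0.002 0.005 0.06 ] 511
gear [ 643.2 -211.4   41.2   61.    61.7] px [399. 120.] depthz [0.006 0.049 0.061] 327
sink [ 546.6 -101.6  100.9   64.6   88.9] px [351. 167.] depthz [0.002 0.004 0.065] 1032
card [542.7 -75.7  16.3  14.5  88.9] px [337. 167.] depthz [0.017 0.058 0.067] 81
```

View pics/crop0.png

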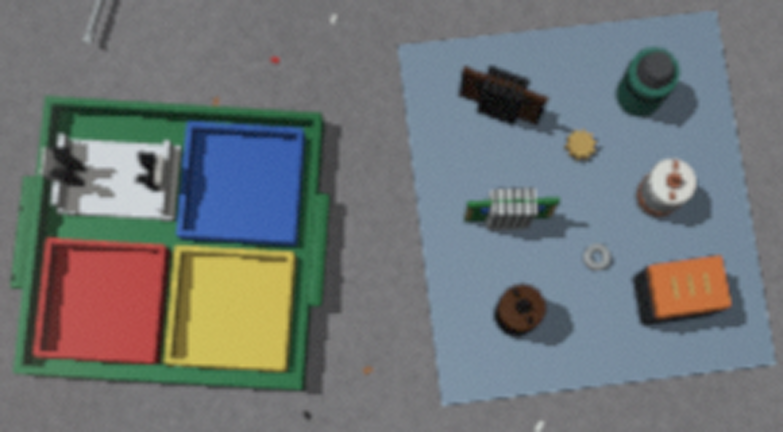

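The crop confirms it: the mid-size battery sits on the mat at crop pixel (685,288), measures about 56x39 mm and has its top near 0.063 m. The big one measures 73x53 and the small one 41x30. I'm moving above it.

>>> arm_command --increments '[[[-0.133,-0.157,0],0,0.0854],[[-0.133,-0.157,0],0,0.0854],[[-0.133,-0.157,0],0,0.0854],[[-0.133,-0.157,0],0,0.0854],[[-0.133,-0.157,0],0,0.0854]]' --squeeze 40

```text
t: 0.52
ee_pos: [0.268, 0.3449, 0.2306]
eef_rot: [-0.0, 0.174, 0.985, -0.001]
contact_force: [1.2, -0.2, 0.4]
gripper_width: 0.0853
finger_force: 0.0
```

>>> arm_command --increments '[[[-0.133,-0.157,0],0,0.0854],[[-0.133,-0.157,0],0,0.0854],[[-0.133,-0.157,0],0,0.0854],[[-0.133,-0.157,0],0,0.0854],[[-0.133,-0.157,0],0,0.0854]]'

```text
t: 0.93
ee_pos: [0.3392, 0.152, 0.2311]
eef_rot: [0.0, 0.174, 0.985, -0.0]
contact_force: [1.0, 0.8, 0.5]
gripper_width: 0.0852
finger_force: 0.0
```

>>> arm_command --increments '[[[-0.133,-0.157,0],0,0.0854],[[-0.133,-0.157,0],0,0.0854],[[-0.133,-0.157,0],0,0.0854],[[-0.133,-0.157,0],0,0.0854],[[-0.133,-0.157,0],0,0.0854]]'

```text
t: 1.35
ee_pos: [0.4105, -0.0413, 0.2311]
eef_rot: [0.0, 0.175, 0.985, 0.0]
contact_force: [1.0, 0.4, 0.7]
gripper_width: 0.0855
finger_force: 0.0
```

>>> arm_command --increments '[[[-0.133,-0.157,0],0,0.0854],[[-0.133,-0.157,0],0,0.0854],[[-0.133,-0.157,0],0,0.0854],[[-0.133,-0.157,0],0,0.0854],[[-0.133,-0.157,0],0,0.0854]]'

```text
t: 1.77
ee_pos: [0.4816, -0.2344, 0.2307]
eef_rot: [-0.0, 0.175, 0.985, 0.0]
contact_force: [0.6, 0.6, 0.9]
gripper_width: 0.0853
finger_force: 0.0
```

>>> arm_command --increments '[[[0,0,0],31.3,0.0854],[[0,0,0],31.3,0.0854],[[0,0,0],31.3,0.0854],[[0,0,0],31.3,0.0854],[[0,0,0],31.3,0.0854]]'

```text
t: 2.18
ee_pos: [0.4812, -0.2321, 0.2305]
eef_rot: [-0.001, 0.436, 0.9, 0.0]
contact_force: [-0.7, 0.3, 0.3]
gripper_width: 0.0852
finger_force: 0.0
```

>>> arm_command --increments '[[[0,0,0],31.3,0.0854],[[0,0,0],31.3,0.0854],[[0,0,0],31.3,0.0854],[[0,0,0],31.3,0.0854],[[0,0,0],31.3,0.0854]]'

```text
t: 2.6
ee_pos: [0.4813, -0.2319, 0.2306]
eef_rot: [-0.001, 0.662, 0.749, -0.0]
contact_force: [-0.6, 0.3, -1.0]
gripper_width: 0.0858
finger_force: 0.0
```

Run:
```python
from h import *
d=grab("wrist");cv2.imwrite("pics/w1.png",d["image"][:,:,::-1]);np.savez("w1.npz",**d)
print(d["mount"].round(3).tolist(),d["fx"])
```

```text
[[0.0, -0.951, -0.31, 0.08], [1.0, 0.0, -0.0, -0.0], [0.0, -0.31, 0.951, -0.142], [0.0, 0.0, 0.0, 1.0]] 289.38193501970227
```

View pics/w1.png

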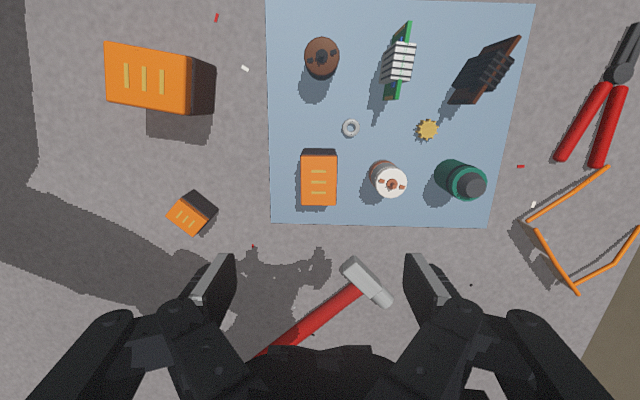

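The wrist view shows the whole mat: battery (319,180), good motor (390,180), gearbox (462,182), good card (397,60), burnt motor (321,57) and burnt card (485,70). I'll measure all of them now.

Run:
```python
from h import *
d=dict(np.load("w1.npz"));P=cloud(d)
def show(n,m,z):
    c=blob(m);p=P[m>0];print(n,rect(d,c,z),"px",c.mean(0).round(),"z",np.percentile(p[:,2],[10,50,90]).round(3),len(p))
o=lambda r:mask(d,(5,140,120),(20,255,255),r)
show("bat",o((290,135,350,215)),.0635)
show("big",o((90,30,230,130)),.085);show("sm",o((160,180,225,240)),.047)
show("cap",mask(d,(0,0,170),(180,70,255),(365,158,412,200)),.058)
hi=np.where(P[:,:,2]>.045,255,0).astype(np.uint8)
for n,(x0,y0,x1,y1),z in(("gear",(430,150,492,210),.058),("card",(375,12,425,105),.064),("motor",(365,150,412,205),.058),("bat",(290,135,350,215),.0635)):
    k=np.zeros_like(hi);k[y0:y1,x0:x1]=255;m=hi&k
    p=P[(m>0)];zt=np.percentile(p[:,2],90)
    (cx,cy),wh,a=cv2.minAreaRect((p[:,:2]*1000).astype(np.float32))
    print(n,np.round([cx,cy,*wh,a],1),"zt",zt.round(4),"med xy",np.median(p[:,:2],0).round(4))
b=P[130:150,360:370,2];print("mat z",np.median(b), "table",np.median(P[240:250,80:150,2]))
```

```text
bat [ 479.6 -231.2   39.1   56.6    7.2] px [318. 180.] z [0.063 0.064 0.065] 1661
big [ 311.  -149.5   52.2   77.8   87.1] px [146.  77.] z [0.081 0.082 0.083] 4637
sm [ 327.7 -300.3   32.9   41.3   53.8] px [187. 217.] z [0.044 0.046 0.047] 835
cap [ 557.4 -220.9   54.8   47.1    7.1] px [389. 174.] z [0.002 0.057 0.059] 1210
gear [ 566.  -196.    40.2  204.2   76.6] zt 0.0728 med xy [ 0.641  -0.2126]
card [ 526.8 -125.2  113.8   48.9   49.6] zt 0.0654 med xy [ 0.5448 -0.1027]
motor [ 528.5 -189.5   34.8  131.4   42.4] zt 0.0615 med xy [ 0.559  -0.2229]
bat [ 476.8 -206.2   42.   107.5    6.5] zt 0.0654 med xy [ 0.4794 -0.2283]
mat z 0.00240617532224513 table -0.00025362417739541177
```

>>> arm_command --increments '[[[0.001,-0.001,0],0,0.064],[[0.001,-0.001,0.04],0,0.064],[[0.001,-0.001,0.07],0,0.064],[[0.001,-0.001,0.1],0,0.064],[[0.001,-0.001,0.12],0,0.064]]'

```text
t: 3.07
ee_pos: [0.4786, -0.2299, 0.108]
eef_rot: [-0.002, 0.66, 0.752, -0.0]
contact_force: [0.0, 0.3, -0.6]
gripper_width: 0.0642
finger_force: 0.0
```

>>> arm_command --increments '[[[0,0,0.03],0,0.064],[[0,0,0.05],0,0.064],[[0,0,0.07],0,0.064],[[0,0,0.079],0,0.064],[[0,0,0.079],0,0.064]]'

```text
t: 3.48
ee_pos: [0.4784, -0.2298, 0.0297]
eef_rot: [-0.003, 0.66, 0.751, -0.0]
contact_force: [-0.6, -0.4, -0.5]
gripper_width: 0.0642
finger_force: 0.0
```

>>> arm_command --increments '[[[0,0,0],0,0.03],[[0,0,0],0,0.03],[[0,0,0],0,0.03],[[0,0,0],0,0.03],[[0,0,0],0,0.03]]'

```text
t: 3.9
ee_pos: [0.4816, -0.232, 0.0338]
eef_rot: [0.002, 0.66, 0.751, 0.0]
contact_force: [-0.1, 1.0, 2.4]
gripper_width: 0.0412
finger_force: 42.9
```

>>> arm_command --increments '[[[0,0,0],0,0.03],[[0,0,0],0,0.03],[[0,0,0],0,0.03],[[0,0,0],0,0.03],[[0,0,0],0,0.03]]'

```text
t: 4.32
ee_pos: [0.4816, -0.232, 0.0338]
eef_rot: [0.001, 0.66, 0.751, 0.0]
contact_force: [-0.9, 0.1, 5.7]
gripper_width: 0.0413
finger_force: 43.2
```

>>> arm_command --increments '[[[0,0,-0.02],0,0.03],[[0,0,-0.05],0,0.03],[[0,0,-0.08],0,0.03],[[0,0,-0.11],0,0.03],[[0,0,-0.13],0,0.03]]'

```text
t: 4.73
ee_pos: [0.4809, -0.2313, 0.1643]
eef_rot: [0.001, 0.66, 0.751, 0.0]
contact_force: [1.0, -1.5, -3.0]
gripper_width: 0.041
finger_force: 42.3
```

>>> arm_command --increments '[[[0.015,0.002,0],0,0.03],[[0.045,0.006,0],0,0.03],[[0.08,0.011,0],0,0.03],[[0.115,0.016,0],0,0.03],[[0.147,0.021,0],0,0.03]]'

```text
t: 5.15
ee_pos: [0.4801, -0.0797, 0.1599]
eef_rot: [-0.003, 0.66, 0.751, -0.0]
contact_force: [0.8, -0.3, -4.1]
gripper_width: 0.041
finger_force: 42.2
```

>>> arm_command --increments '[[[0.03,0.004,0],0,0.03],[[0.06,0.008,0],0,0.03],[[0.09,0.012,0],0,0.03],[[0.12,0.017,0],0,0.03],[[0.148,0.021,0],0,0.03]]'

```text
t: 5.57
ee_pos: [0.4819, 0.0692, 0.16]
eef_rot: [-0.002, 0.66, 0.751, -0.001]
contact_force: [0.8, -0.6, -4.1]
gripper_width: 0.0413
finger_force: 42.2
```

>>> arm_command --increments '[[[0.03,0.004,0],0,0.03],[[0.065,0.009,0],0,0.03],[[0.1,0.014,0],0,0.03],[[0.13,0.019,0],0,0.03],[[0.147,0.021,0],0,0.03]]'

```text
t: 5.98
ee_pos: [0.4838, 0.2187, 0.16]
eef_rot: [-0.002, 0.659, 0.752, -0.001]
contact_force: [-0.1, -0.9, -4.2]
gripper_width: 0.0409
finger_force: 42.2
```

Run:
```python
from h import *
d=grab("wrist");cv2.imwrite("pics/w2.png",d["image"][:,:,::-1]);np.savez("w2.npz",**d)
s=sense();print(s["ee_pos"].round(4),s["gripper_width"],s["contact_force"].round(1))
```

```text
[0.4836 0.2207 0.16  ] 0.04107417106765955 [ 0.6  2.3 -3. ]
```

View pics/w2.png

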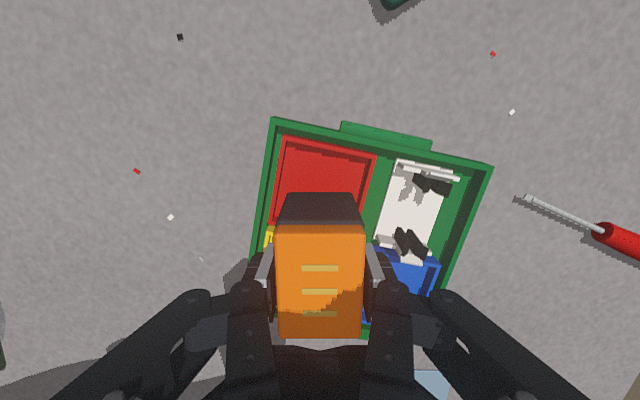

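The battery is held straight, at (320,270). Red bin's far rim corners are near (285,137) and (377,155), and the crate's far corners are (274,117) and (493,165). I'll cross-check the crate from this view.

Run:
```python
from h import *
d=dict(np.load("w2.npz"));P=cloud(d)
print("crate far corners",(ray(d,[(274,117),(493,165)],.024)*1000).round(1).tolist(),"red",(ray(d,[(285,137),(377,155)],.024)*1000).round(1).tolist())
print("depth red floor",np.median(P[170:190,300:340,2]),"rack base",np.median(P[200:225,390:405,2]),"rim",P[117:122,276:280,2].round(4).tolist()[2])
print("white rack",rect(d,blob(mask(d,(0,0,150),(180,50,255),(370,155,470,268))),.009))
t=dict(np.load("top0.npz"));m=mask(t,(55,80,40),(80,255,255),(155,120,290,240));print("crate top",rect(t,blob(m),.024))
```

```text
crate far corners [[432.3, 282.1], [646.8, 265.2]] red [[444.1, 265.3], [533.5, 260.0]]
depth red floor 0.009499479175828246 rack base 0.009491025576180534 rim [0.0254, 0.0239, 0.0245, 0.0254]
white rack [587.7 205.7  99.6  70.4  85.4]
crate top [531.3 162.9 240.3 220.4  85.4]
```

>>> arm_command --increments '[[[-0.004,0.001,0.01],0,0.03],[[-0.004,0.001,0.04],0,0.03],[[-0.004,0.001,0.07],0,0.03],[[-0.004,0.001,0.095],0,0.03],[[-0.004,0.001,0.108],0,0.03]]'

```text
t: 6.45
ee_pos: [0.483, 0.2089, 0.0486]
eef_rot: [-0.003, 0.661, 0.751, -0.004]
contact_force: [-0.7, -0.9, -4.2]
gripper_width: 0.041
finger_force: 42.1
```

>>> arm_command --increments '[[[0,0,0.002],0,0.03],[[0,0,0.004],0,0.03],[[0,0,0.006],0,0.03],[[0,0,0.008],0,0.03],[[0,0,0.009],0,0.03]]'

```text
t: 6.87
ee_pos: [0.4889, 0.2114, 0.0463]
eef_rot: [0.001, 0.66, 0.751, 0.001]
contact_force: [0.4, -0.3, -3.7]
gripper_width: 0.0413
finger_force: 42.1
```

>>> arm_command --increments '[[[0,0,0],0,0.03],[[0,0,0],0,0.03],[[0,0,0],0,0.03],[[0,0,0],0,0.03],[[0,0,0],0,0.03]]'

```text
t: 7.28
ee_pos: [0.488, 0.2114, 0.0455]
eef_rot: [0.0, 0.66, 0.751, 0.0]
contact_force: [-0.9, 0.3, -3.7]
gripper_width: 0.0411
finger_force: 42.1
```

>>> arm_command --increments '[[[0.004,-0.002,0.001],0,0.03],[[0.004,-0.002,0.002],0,0.03],[[0.004,-0.002,0.003],0,0.03],[[0.004,-0.002,0.004],0,0.03],[[0.004,-0.002,0.004],0,0.03]]'

```text
t: 7.7
ee_pos: [0.4851, 0.215, 0.0409]
eef_rot: [-0.0, 0.66, 0.751, -0.0]
contact_force: [-0.1, 0.4, -4.5]
gripper_width: 0.041
finger_force: 42.2
```

>>> arm_command --increments '[[[0,0,0],0,0.03],[[0,0,0],0,0.03],[[0,0,0],0,0.03],[[0,0,0],0,0.03],[[0,0,0],0,0.03]]'

```text
t: 8.12
ee_pos: [0.4855, 0.215, 0.0413]
eef_rot: [0.0, 0.66, 0.751, 0.0]
contact_force: [-0.1, 0.7, -4.4]
gripper_width: 0.0407
finger_force: 42.2
```

>>> arm_command --increments '[[[0,0,0.001],0,0.03],[[0,0,0.001],0,0.03],[[0,0,0.001],0,0.03],[[0,0,0.001],0,0.045],[[0,0,0.001],0,0.045]]'

```text
t: 8.53
ee_pos: [0.4861, 0.2152, 0.0407]
eef_rot: [0.0, 0.66, 0.751, 0.001]
contact_force: [0.6, 0.6, -0.2]
gripper_width: 0.0451
finger_force: 0.0
```

>>> arm_command --increments '[[[0,0,0],0,0.065],[[0,0,0],0,0.065],[[0,0,0],0,0.065],[[0,0,0],0,0.065],[[0,0,0],0,0.065]]'

```text
t: 8.95
ee_pos: [0.4854, 0.2151, 0.0403]
eef_rot: [0.0, 0.66, 0.751, 0.0]
contact_force: [0.2, -0.4, 0.1]
gripper_width: 0.0649
finger_force: 0.0
```

>>> arm_command --increments '[[[0,0,-0.02],0,0.065],[[0,0,-0.05],0,0.065],[[0,0,-0.09],0,0.065],[[0,0,-0.13],0,0.065],[[0,0,-0.15],0,0.065]]'

```text
t: 9.37
ee_pos: [0.4879, 0.2158, 0.1957]
eef_rot: [0.002, 0.66, 0.751, 0.003]
contact_force: [0.7, -0.1, 0.9]
gripper_width: 0.0646
finger_force: 0.0
```

Run:
```python
from h import *
s=sense();print(s["ee_pos"].round(4),s["gripper_width"],s["contact_force"].round(1),s["joint_positions"].round(2))
d=grab("top");P=cloud(d);m=mask(d,(5,140,120),(20,255,255),(165,170,225,235));
if m.any(): print("bat in bin",rect(d,blob(m),.071),"z",np.median(P[m>0][:,2]))
# motor & gearbox & card from top with thresholds on height, cols
np.savez("top1.npz",**d)
w=dict(np.load("w1.npz"));W=cloud(w)
for name,D,C,bx in(("mot w",w,W,(365,150,412,205)),("mot t",d,P,(392,140,425,175)),("gear w",w,W,(430,150,492,210)),("gear t",d,P,(385,100,415,140)),("card w",w,W,(375,12,425,105)),("card t",d,P,(325,150,375,182)),("bcard w",w,W,(445,30,525,110)),("bmot w",w,W,(300,30,345,110))):
    x0,y0,x1,y1=bx;k=np.zeros((400,640),np.uint8);k[y0:y1,x0:x1]=1
    lo,h=(.053,.064) if name[0] in"mg" or name[1]=="m" else (.059,.07)
    m=((C[:,:,2]>lo)&(C[:,:,2]<h)&(k>0)).astype(np.uint8)*255
    m=cv2.morphologyEx(m,cv2.MORPH_OPEN,np.ones((3,3)) if name[-1]=="w" else np.ones((2,2)))
    if m.any(): c=blob(m);print(name,rect(D,c,.0585 if h<.07 else .0645),len(C[m>0]))
```

```text
[0.4879 0.2158 0.1957] 0.0646329868062092 [ 0.7 -0.1  0.9] [0.25 0.15 1.69 0.   1.3  0.13]
bat in bin [487.2 216.   41.8  57.6   6.5] z 0.07184199986728923
mot w [ 560.3 -224.4   34.8   35.    10.5] 739
mot t [ 560.6 -227.    33.2   34.1   86.9] 216
gear w [ 644.5 -214.5   38.8   35.5   70.4] 509
gear t [ 647.7 -216.5   38.8   38.2   46.4] 144
card w [ 546.  -102.8   21.4   69.4    1.4] 1046
card t [ 546.8 -104.1   69.2   20.8   88.9] 214
bcard w [637.1 -99.2  71.   23.1  68.2] 1112
bmot w [ 467.5 -107.    34.5   33.9    7.1] 1070
```

>>> arm_command --increments '[[[-0.02,0.001,0],0,0.06],[[-0.05,0.002,0],0,0.06],[[-0.085,0.003,0],0,0.06],[[-0.12,0.004,0],0,0.06],[[-0.149,0.005,0],0,0.06]]'

```text
t: 9.83
ee_pos: [0.5093, 0.0661, 0.19]
eef_rot: [0.0, 0.66, 0.751, -0.0]
contact_force: [0.1, 0.2, -0.2]
gripper_width: 0.0599
finger_force: 0.0
```

>>> arm_command --increments '[[[-0.03,0.001,0],0,0.06],[[-0.06,0.002,0],0,0.06],[[-0.09,0.003,0],0,0.06],[[-0.12,0.004,0],0,0.06],[[-0.149,0.005,0],0,0.06]]'

```text
t: 10.25
ee_pos: [0.5333, -0.0808, 0.1899]
eef_rot: [-0.0, 0.66, 0.751, -0.0]
contact_force: [-0.2, 0.8, 0.7]
gripper_width: 0.0597
finger_force: 0.0
```

>>> arm_command --increments '[[[-0.03,0.001,0],0,0.06],[[-0.065,0.002,0],0,0.06],[[-0.1,0.003,0],0,0.06],[[-0.13,0.004,0],0,0.06],[[-0.149,0.005,0],0,0.06]]'

```text
t: 10.67
ee_pos: [0.5574, -0.2296, 0.1898]
eef_rot: [0.0, 0.661, 0.75, -0.0]
contact_force: [0.6, 0.2, -0.6]
gripper_width: 0.0599
finger_force: 0.0
```

>>> arm_command --increments '[[[0,0,0],0,0.06],[[0,0,0],0,0.06],[[0,0,0],0,0.06],[[0,0,0],0,0.06],[[0,0,0],0,0.06]]'

```text
t: 11.08
ee_pos: [0.5574, -0.225, 0.1902]
eef_rot: [-0.0, 0.66, 0.752, 0.0]
contact_force: [0.5, 0.1, -0.2]
gripper_width: 0.0598
finger_force: 0.0
```

```bash
cat > near.py <<'E'
from h import *
import sys
# near look: tall blob nearest to the expected xy at top height band
def near(x,y,lo,hi,zp,f):
    d=grab("wrist");np.savez(f,**d);C=cloud(d)
    m=((C[:,:,2]>lo)&(C[:,:,2]<hi)&(np.hypot(C[:,:,0]-x,C[:,:,1]-y)<.042)).astype(np.uint8)*255
    m=cv2.morphologyEx(m,cv2.MORPH_OPEN,np.ones((3,3)));c=blob(m);r=rect(d,c,zp);p=ray(d,c,zp)*1000
    T=pose();yaw=np.degrees(np.arctan2(T[1,1],T[0,1]))
    print(r,"circle",[np.round(v,1) for v in cv2.minEnclosingCircle(p.astype(np.float32))],"tcp",T[:3,3].round(4),"yaw_y",yaw.round(1),"px",c.mean(0).round())
    print("tool shift mm",go(T,[r[0]/1000,r[1]/1000,T[2,3]]))
E
python3 -c "
from near import *
near(.560,-.2255,.053,.062,.0585,'w3')"
```

```text
[ 561.2 -224.4   34.6   34.8    7.5] circle [array([ 561.3, -224.4]), np.float64(18.0)] tcp [ 0.5575 -0.2251  0.1903] yaw_y 7.4 px [323. 190.]
tool shift mm [ 0.2  3.8 -0. ]
```

>>> arm_command --increments '[[[0,0.004,0.01],0,0.06],[[0,0.004,0.04],0,0.06],[[0,0.004,0.07],0,0.06],[[0,0.004,0.09],0,0.06],[[0,0.004,0.1],0,0.06]]'

```text
t: 11.55
ee_pos: [0.5591, -0.2238, 0.0859]
eef_rot: [-0.003, 0.66, 0.751, -0.001]
contact_force: [-0.1, 1.1, -0.3]
gripper_width: 0.0598
finger_force: 0.0
```

>>> arm_command --increments '[[[0,0,0.015],0,0.06],[[0,0,0.03],0,0.06],[[0,0,0.045],0,0.06],[[0,0,0.055],0,0.06],[[0,0,0.061],0,0.06]]'

```text
t: 11.97
ee_pos: [0.5611, -0.2252, 0.028]
eef_rot: [-0.001, 0.66, 0.751, -0.0]
contact_force: [-0.8, 0.7, 0.1]
gripper_width: 0.0597
finger_force: 0.0
```

>>> arm_command --increments '[[[0,0,0],0,0.06],[[0,0,0],0,0.06],[[0,0,0],0,0.025],[[0,0,0],0,0.025],[[0,0,0],0,0.025]]'

```text
t: 12.38
ee_pos: [0.5623, -0.2264, 0.0307]
eef_rot: [0.001, 0.66, 0.751, 0.0]
contact_force: [-1.5, -0.7, 4.2]
gripper_width: 0.0348
finger_force: 40.0
```

>>> arm_command --increments '[[[0,0,0],0,0.025],[[0,0,0],0,0.025],[[0,0,0],0,0.025],[[0,0,0],0,0.025],[[0,0,0],0,0.025]]'

```text
t: 12.8
ee_pos: [0.5623, -0.2264, 0.0307]
eef_rot: [0.001, 0.66, 0.751, 0.0]
contact_force: [-1.7, -0.7, 5.4]
gripper_width: 0.0349
finger_force: 40.3
```

>>> arm_command --increments '[[[0,0,-0.02],0,0.025],[[0,0,-0.05],0,0.025],[[0,0,-0.08],0,0.025],[[0,0,-0.11],0,0.025],[[0,0,-0.13],0,0.025]]'

```text
t: 13.22
ee_pos: [0.5621, -0.2261, 0.1616]
eef_rot: [0.001, 0.66, 0.751, 0.0]
contact_force: [1.4, -0.4, -1.9]
gripper_width: 0.0351
finger_force: 40.8
```

>>> arm_command --increments '[[[0.02,0.003,0],0,0.025],[[0.05,0.008,0],0,0.025],[[0.085,0.014,0],0,0.025],[[0.12,0.021,0],0,0.025],[[0.15,0.027,0],0,0.025]]'

```text
t: 13.63
ee_pos: [0.5679, -0.0714, 0.1581]
eef_rot: [-0.001, 0.66, 0.751, -0.0]
contact_force: [0.1, -0.5, -2.8]
gripper_width: 0.0352
finger_force: 40.7
```

>>> arm_command --increments '[[[0.035,0.006,0],0,0.025],[[0.07,0.012,0],0,0.025],[[0.105,0.018,0],0,0.025],[[0.14,0.024,0],0,0.025],[[0.165,0.028,0],0,0.025]]'

```text
t: 14.05
ee_pos: [0.5745, 0.0967, 0.1581]
eef_rot: [-0.001, 0.66, 0.752, -0.0]
contact_force: [0.6, -0.8, -2.4]
gripper_width: 0.0349
finger_force: 40.7
```

>>> arm_command --increments '[[[0.008,0.002,0],0,0.025],[[0.015,0.004,0],0,0.025],[[0.015,0.004,0],0,0.025],[[0.015,0.004,0],0,0.025],[[0.015,0.004,0],0,0.025]]'

```text
t: 14.47
ee_pos: [0.5777, 0.1076, 0.159]
eef_rot: [0.0, 0.661, 0.751, -0.0]
contact_force: [-0.8, -0.0, -3.1]
gripper_width: 0.0349
finger_force: 40.7
```

Run:
```python
from h import *
d=grab("wrist");np.savez("w4.npz",**d);cv2.imwrite("pics/w4.png",d["image"][:,:,::-1])
T=pose();print(T[:3,3].round(4),sense()["gripper_width"],go(T,[.5775,.109,.0385]))
```

```text
[0.5778 0.1075 0.1591] 0.035164974825471554 [  1.5  -0.  120.6]
```

View pics/w4.png

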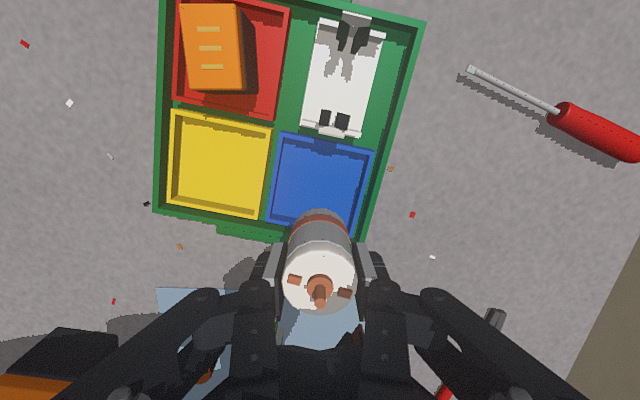

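The motor is held straight at (320,280) over blue bin (322,185). The battery stands in red at (212,48), and the rack is clear at (343,75). Lowering now.

>>> arm_command --increments '[[[0.001,0,0.01],0,0.025],[[0.001,0,0.04],0,0.025],[[0.001,0,0.07],0,0.025],[[0.001,0,0.095],0,0.025],[[0.001,0,0.108],0,0.025]]'

```text
t: 14.93
ee_pos: [0.5744, 0.109, 0.0469]
eef_rot: [-0.002, 0.661, 0.751, -0.002]
contact_force: [-1.8, 0.8, -2.7]
gripper_width: 0.0353
finger_force: 40.8
```

>>> arm_command --increments '[[[0,0,0.003],0,0.025],[[0,0,0.006],0,0.025],[[0,0,0.009],0,0.025],[[0,0,0.011],0,0.025],[[0,0,0.011],0,0.025]]'

```text
t: 15.35
ee_pos: [0.5787, 0.11, 0.0415]
eef_rot: [0.001, 0.66, 0.751, 0.001]
contact_force: [0.4, -0.3, -2.6]
gripper_width: 0.035
finger_force: 40.8
```

>>> arm_command --increments '[[[0,0,0],0,0.025],[[0,0,0],0,0.025],[[0,0,0],0,0.025],[[0,0,0],0,0.025],[[0,0,0],0,0.025]]'

```text
t: 15.77
ee_pos: [0.5777, 0.11, 0.0405]
eef_rot: [0.0, 0.66, 0.751, 0.0]
contact_force: [0.3, 0.7, -2.6]
gripper_width: 0.035
finger_force: 40.8
```

Run:
```python
from h import *
d=dict(np.load("w4.npz"));P=cloud(d)
def show(n,m,z):
    c=blob(m);print(n,rect(d,c,z),np.median(P[m>0][:,2]).round(4))
show("blue",mask(d,(105,140,60),(125,255,255),(250,120,390,245)),.0245)
show("yel",mask(d,(22,140,80),(32,255,255),(160,100,280,230)),.0245)
show("white",mask(d,(0,0,140),(180,40,255),(295,8,390,142)),.0095)
q=P[:142,290:392].reshape(-1,3)
for lo,hi in((.03,.042),(.043,.056)):
    k=q[(q[:,2]>lo)&(q[:,2]<hi)&(q[:,1]<.27)];print(lo,len(k),(k.min(0)*1000).round(),(k.max(0)*1000).round())
im=d["image"][0:145,280:400,::-1];cv2.imwrite("pics/rack.png",cv2.resize(im,None,fx=4,fy=4,interpolation=cv2.INTER_CUBIC))
```

```text
blue [575.4 110.   94.   92.2  85.6] 0.0098
yel [476.3 118.1  95.1  95.6  85.4] 0.0099
white [583.9 208.7  98.1  61.9  85.4] 0.0095
0.03 462 [553. 164.  30.] [614. 254.  42.]
0.043 1407 [569. 163.  43.] [599. 255.  56.]
```

View pics/rack.png

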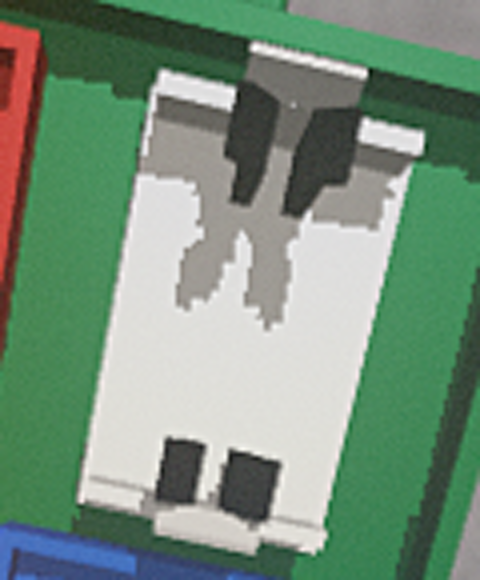

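The rack crop shows two black jaws at each y end. The groove gaps are at crop px (270,140) and (213,478), and the base is aligned at about -4.6°. The rack centre comes out at (584,209) mm by three estimates. Now I'll finish the motor.

>>> arm_command --increments '[[[0,0,0.001],0,0.025],[[0,0,0.002],0,0.025],[[0,0,0.003],0,0.025],[[0,0,0.003],0,0.025],[[0,0,0.003],0,0.025]]'

```text
t: 16.18
ee_pos: [0.5776, 0.11, 0.0377]
eef_rot: [-0.0, 0.66, 0.751, -0.0]
contact_force: [-3.0, 0.1, 1.7]
gripper_width: 0.0348
finger_force: 41.1
```

>>> arm_command --increments '[[[0,0,0],0,0.025],[[0,0,0],0,0.036],[[0,0,0],0,0.04],[[0,0,0],0,0.05],[[0,0,0],0,0.06]]'

```text
t: 16.6
ee_pos: [0.5781, 0.11, 0.0374]
eef_rot: [0.0, 0.66, 0.751, 0.0]
contact_force: [-0.3, 0.4, -0.2]
gripper_width: 0.0594
finger_force: 0.0
```

>>> arm_command --increments '[[[0,0,0],0,0.06],[[0,0,-0.02],0,0.06],[[0,0,-0.06],0,0.06],[[0,0,-0.1],0,0.06],[[0,0,-0.14],0,0.06]]'

```text
t: 17.02
ee_pos: [0.577, 0.11, 0.1782]
eef_rot: [-0.001, 0.66, 0.751, -0.0]
contact_force: [0.2, -0.6, 0.5]
gripper_width: 0.0601
finger_force: 0.0
```

Run:
```python
from h import *
d=grab("top");P=cloud(d);m=((P[:,:,2]>.055)&(P[:,:,2]<.073)&(np.hypot(P[:,:,0]-.5775,P[:,:,1]-.109)<.03)).astype(np.uint8)*255
if m.any(): print("motor",rect(d,blob(m),.066),np.median(P[m>0][:,2]))
T=pose();print(T[:3,3].round(4),go(T,[.6455,-.2155,.19]))
```

```text
motor [5.784e+02 1.069e+02 3.560e+01 3.020e+01 4.000e-01] 0.06641617164613167
[0.5833 0.1104 0.189 ] [-3.312e+02  1.990e+01 -2.000e-01]
```

>>> arm_command --increments '[[[-0.02,0.001,0],0,0.065],[[-0.05,0.004,0],0,0.065],[[-0.085,0.006,0],0,0.065],[[-0.12,0.009,0],0,0.065],[[-0.15,0.011,0],0,0.065]]'

```text
t: 17.48
ee_pos: [0.6082, -0.0393, 0.1773]
eef_rot: [0.001, 0.66, 0.751, 0.0]
contact_force: [0.8, -0.2, -0.2]
gripper_width: 0.0649
finger_force: 0.0
```

>>> arm_command --increments '[[[-0.035,0.003,0],0,0.065],[[-0.07,0.006,0],0,0.065],[[-0.105,0.008,0],0,0.065],[[-0.14,0.01,0],0,0.065],[[-0.165,0.012,0],0,0.065]]'

```text
t: 17.9
ee_pos: [0.641, -0.2029, 0.1771]
eef_rot: [0.001, 0.661, 0.75, -0.0]
contact_force: [0.7, 0.3, -0.2]
gripper_width: 0.065
finger_force: 0.0
```

>>> arm_command --increments '[[[-0.01,0.002,0],0,0.065],[[-0.016,0.002,0],0,0.065],[[-0.016,0.002,0],0,0.065],[[-0.016,0.002,0],0,0.065],[[-0.016,0.002,0],0,0.065]]'

```text
t: 18.32
ee_pos: [0.6447, -0.2131, 0.1771]
eef_rot: [-0.0, 0.66, 0.752, 0.0]
contact_force: [0.5, -0.5, 0.2]
gripper_width: 0.0652
finger_force: 0.0
```

```bash
python3 -c "
from near import *
near(.6455,-.2155,.051,.0615,.0585,'w5')
near(.6455,-.2155,.066,.078,.0725,'w5')"
```

```text
[ 648.6 -214.7   38.9   39.6    7.5] circle [array([ 648. , -214.7]), np.float64(20.5)] tcp [ 0.6448 -0.2132  0.1773] yaw_y 7.5 px [323. 196.]
tool shift mm [-2.   3.6 -0. ]
[ 647.9 -214.    23.4   24.6    7.5] circle [array([ 648.3, -213.5]), np.float64(12.8)] tcp [ 0.6448 -0.2133  0.1774] yaw_y 7.5 px [323. 200.]
tool shift mm [-1.1  3.  -0. ]
```

>>> arm_command --increments '[[[-0.001,0.003,0.01],0,0.065],[[-0.001,0.003,0.04],0,0.065],[[-0.001,0.003,0.07],0,0.065],[[-0.001,0.003,0.09],0,0.065],[[-0.001,0.003,0.1],0,0.065]]'

```text
t: 18.83
ee_pos: [0.6453, -0.2137, 0.0724]
eef_rot: [-0.004, 0.66, 0.751, -0.001]
contact_force: [-0.9, 0.2, -1.1]
gripper_width: 0.0652
finger_force: 0.0
```

>>> arm_command --increments '[[[0,0,0.01],0,0.065],[[0,0,0.02],0,0.065],[[0,0,0.035],0,0.065],[[0,0,0.042],0,0.065],[[0,0,0.047],0,0.065]]'

```text
t: 19.25
ee_pos: [0.6475, -0.2155, 0.0292]
eef_rot: [-0.001, 0.66, 0.751, -0.0]
contact_force: [0.2, -0.3, -0.1]
gripper_width: 0.0648
finger_force: 0.0
```

>>> arm_command --increments '[[[0,0,0],0,0.065],[[0,0,0],0,0.065],[[0,0,0],0,0.03],[[0,0,0],0,0.03],[[0,0,0],0,0.03]]'

```text
t: 19.67
ee_pos: [0.6489, -0.2161, 0.0316]
eef_rot: [0.001, 0.66, 0.751, 0.0]
contact_force: [-0.1, 0.1, 2.4]
gripper_width: 0.0391
finger_force: 40.8
```

>>> arm_command --increments '[[[0,0,0],0,0.03],[[0,0,0],0,0.03],[[0,0,0],0,0.03],[[0,0,0],0,0.03],[[0,0,0],0,0.03]]'

```text
t: 20.08
ee_pos: [0.6489, -0.2161, 0.0316]
eef_rot: [0.001, 0.66, 0.751, 0.0]
contact_force: [1.0, -0.1, 5.5]
gripper_width: 0.0388
finger_force: 40.9
```

>>> arm_command --increments '[[[0,0,-0.02],0,0.03],[[0,0,-0.05],0,0.03],[[0,0,-0.08],0,0.03],[[0,0,-0.11],0,0.03],[[0,0,-0.13],0,0.03]]'

```text
t: 20.5
ee_pos: [0.6479, -0.2157, 0.162]
eef_rot: [0.0, 0.66, 0.751, 0.0]
contact_force: [1.3, -0.6, -1.1]
gripper_width: 0.0388
finger_force: 40.8
```

>>> arm_command --increments '[[[0.02,-0.007,0],0,0.03],[[0.05,-0.018,0],0,0.03],[[0.085,-0.03,0],0,0.03],[[0.12,-0.043,0],0,0.03],[[0.15,-0.054,0],0,0.03]]'

```text
t: 20.92
ee_pos: [0.5721, -0.0716, 0.1582]
eef_rot: [-0.002, 0.66, 0.751, -0.001]
contact_force: [0.6, 1.0, -2.8]
gripper_width: 0.0393
finger_force: 40.9
```

>>> arm_command --increments '[[[0.03,-0.011,0],0,0.03],[[0.065,-0.023,0],0,0.03],[[0.1,-0.036,0],0,0.03],[[0.135,-0.048,0],0,0.03],[[0.165,-0.059,0],0,0.03]]'

```text
t: 21.33
ee_pos: [0.4924, 0.0841, 0.1586]
eef_rot: [-0.002, 0.66, 0.751, -0.001]
contact_force: [0.9, 0.0, -2.9]
gripper_width: 0.0386
finger_force: 40.9
```

>>> arm_command --increments '[[[0.02,-0.007,0],0,0.03],[[0.037,-0.014,0],0,0.03],[[0.037,-0.014,0],0,0.03],[[0.037,-0.014,0],0,0.03],[[0.037,-0.014,0],0,0.03]]'

```text
t: 21.75
ee_pos: [0.4764, 0.1167, 0.1596]
eef_rot: [-0.0, 0.66, 0.751, -0.001]
contact_force: [-0.1, -0.9, -2.1]
gripper_width: 0.0388
finger_force: 40.9
```

Run:
```python
from h import *
T=pose();print(T[:3,3].round(4),sense()["gripper_width"],go(T,[.477,.1175,.0385]))
```

```text
[0.4764 0.1167 0.1596] 0.03881899767402386 [  0.8   0.8 121.1]
```

>>> arm_command --increments '[[[0.001,0.001,0.01],0,0.03],[[0.001,0.001,0.04],0,0.03],[[0.001,0.001,0.07],0,0.03],[[0.001,0.001,0.095],0,0.03],[[0.001,0.001,0.108],0,0.03]]'

```text
t: 22.17
ee_pos: [0.4751, 0.117, 0.0481]
eef_rot: [-0.002, 0.661, 0.75, -0.002]
contact_force: [-1.0, -0.5, -2.8]
gripper_width: 0.0388
finger_force: 40.8
```

>>> arm_command --increments '[[[0,0,0.003],0,0.03],[[0,0,0.006],0,0.03],[[0,0,0.009],0,0.03],[[0,0,0.01],0,0.03],[[0,0,0.01],0,0.03]]'

```text
t: 22.58
ee_pos: [0.4787, 0.1182, 0.0431]
eef_rot: [0.001, 0.66, 0.751, 0.001]
contact_force: [-0.4, -0.4, -2.3]
gripper_width: 0.039
finger_force: 40.8
```

>>> arm_command --increments '[[[0,0,0],0,0.03],[[0,0,0],0,0.03],[[0,0,0],0,0.03],[[0,0,0],0,0.03],[[0,0,0],0,0.03]]'

```text
t: 23.0
ee_pos: [0.4779, 0.1183, 0.0425]
eef_rot: [0.0, 0.66, 0.751, 0.0]
contact_force: [-0.4, -0.2, -3.5]
gripper_width: 0.0391
finger_force: 40.8
```

>>> arm_command --increments '[[[0,0,0.001],0,0.03],[[0,0,0.002],0,0.03],[[0,0,0.003],0,0.03],[[0,0,0.004],0,0.03],[[0,0,0.004],0,0.03]]'

```text
t: 23.42
ee_pos: [0.4776, 0.1183, 0.0385]
eef_rot: [-0.0, 0.66, 0.751, -0.0]
contact_force: [-2.5, 0.1, 2.0]
gripper_width: 0.0386
finger_force: 41.4
```

>>> arm_command --increments '[[[0,0,0],0,0.03],[[0,0,0],0,0.04],[[0,0,0],0,0.045],[[0,0,0],0,0.055],[[0,0,0],0,0.06]]'

```text
t: 23.83
ee_pos: [0.4781, 0.1182, 0.0384]
eef_rot: [0.0, 0.66, 0.751, 0.0]
contact_force: [0.2, -0.5, 0.0]
gripper_width: 0.06
finger_force: 0.0
```

>>> arm_command --increments '[[[0,0,0],0,0.06],[[0,0,-0.02],0,0.06],[[0,0,-0.06],0,0.06],[[0,0,-0.1],0,0.06],[[0,0,-0.14],0,0.06]]'

```text
t: 24.25
ee_pos: [0.477, 0.1182, 0.1794]
eef_rot: [-0.001, 0.66, 0.751, -0.001]
contact_force: [1.3, -0.3, -0.0]
gripper_width: 0.0597
finger_force: 0.0
```

Run:
```python
from h import *
d=grab("top");P=cloud(d);m=((P[:,:,2]>.055)&(P[:,:,2]<.073)&(np.hypot(P[:,:,0]-.478,P[:,:,1]-.118)<.03)).astype(np.uint8)*255
if m.any(): print("gear",rect(d,blob(m),.066),np.median(P[m>0][:,2]))
w=dict(np.load("w1.npz"))
c=blob(mask(w,(0,0,120),(180,60,255),(375,30,420,92)));
C=cloud(w);m=((C[:,:,2]>.059)&(C[:,:,2]<.07)&(np.hypot(C[:,:,0]-.546,C[:,:,1]+.103)<.05)).astype(np.uint8)*255
m=cv2.morphologyEx(m,cv2.MORPH_OPEN,np.ones((3,3)));p=(ray(w,np.argwhere(m)[:,::-1],.0645)*1000);mu=p.mean(0);v=np.linalg.svd(p-mu,full_matrices=False)[2][0];print("card",mu.round(1),"along deg",np.degrees(np.arctan2(v[1],v[0])).round(1))
T=pose();print(T[:3,3].round(4),go(T,[.546,-.103,.19]))
```

```text
gear [4.796e+02 1.174e+02 4.020e+01 3.950e+01 1.000e-01] 0.06610914566462989
card [ 545.8 -102.1] along deg -88.6
[0.4834 0.1188 0.189 ] [-228.    33.6   -0.3]
```

>>> arm_command --increments '[[[-0.02,0.003,0],0,0.05],[[-0.05,0.008,0],0,0.05],[[-0.085,0.014,0],0,0.05],[[-0.12,0.02,0],0,0.05],[[-0.15,0.026,0],0,0.05]]'

```text
t: 24.72
ee_pos: [0.5232, -0.0291, 0.1783]
eef_rot: [0.001, 0.66, 0.751, 0.0]
contact_force: [0.0, 0.3, -0.6]
gripper_width: 0.0502
finger_force: 0.0
```

>>> arm_command --increments '[[[-0.03,0.005,0],0,0.05],[[-0.06,0.01,0],0,0.05],[[-0.077,0.013,0],0,0.05],[[-0.077,0.013,0],3,0.05],[[-0.077,0.013,0],6,0.05]]'

```text
t: 25.13
ee_pos: [0.5458, -0.1035, 0.1779]
eef_rot: [0.0, 0.7, 0.714, 0.0]
contact_force: [-0.2, 0.7, -0.3]
gripper_width: 0.0504
finger_force: 0.0
```

>>> arm_command --increments '[[[0,0,0],0,0.05],[[0,0,0],0,0.05],[[0,0,0],0,0.05],[[0,0,0],0,0.05],[[0,0,0],0,0.05]]'

```text
t: 25.55
ee_pos: [0.5455, -0.1015, 0.1783]
eef_rot: [0.0, 0.698, 0.716, 0.0]
contact_force: [-0.3, -0.1, 0.9]
gripper_width: 0.0499
finger_force: 0.0
```

Run:
```python
from near import *
near(.546,-.1025,.059,.072,.0645,'w6')
d=dict(np.load('w6.npz'));C=cloud(d);m=((C[:,:,2]>.059)&(C[:,:,2]<.07)&(np.hypot(C[:,:,0]-.546,C[:,:,1]+.103)<.045)).astype(np.uint8)*255
m=cv2.morphologyEx(m,cv2.MORPH_OPEN,np.ones((3,3)));uv=np.argwhere(m)[:,::-1];p=ray(d,uv,.0645)*1000
a=np.median(p[:,0]);q=p[abs(p[:,1]+103)>19.5]  # board ends only
k=np.polyfit(q[:,1],q[:,0],1);print("mean",p.mean(0).round(1),"board ends yaw",np.degrees(np.arctan(-k[0])).round(2),"x at centre",np.polyval(k,p[:,1].mean()).round(1),len(q),"y range",np.percentile(p[:,1],[0.5,99.5]).round(1))
s=p[abs(p[:,1]+103)<15];print("sink x range",np.percentile(s[:,0],[1,99]).round(1))
cv2.imwrite("pics/w6.png",d["image"][:,:,::-1])
```

```text
[ 546.5 -110.9   19.8   52.5    1.4] circle [array([ 546.5, -110.1]), np.float64(27.1)] tcp [ 0.5455 -0.1016  0.1783] yaw_y 1.4 px [321. 202.]
tool shift mm [-9.4  0.8  0. ]
mean [ 546.3 -101.3] board ends yaw 1.48 x at centre 546.3 135 y range [-136.1  -67.3]
sink x range [536.4 556.3]
```

View pics/w6.png

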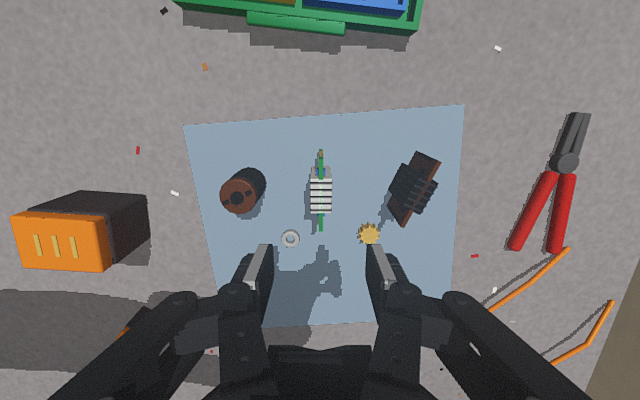

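The good card is at (321,190), centred between the fingers and aligned. The burnt motor (242,190) and burnt card (413,188) are clear of them.

>>> arm_command --increments '[[[0,0.001,0.01],0,0.046],[[0,0.001,0.04],0,0.046],[[0,0.001,0.07],0,0.046],[[0,0.001,0.09],0,0.046],[[0,0.001,0.1],0,0.046]]'

```text
t: 26.02
ee_pos: [0.5437, -0.1007, 0.0742]
eef_rot: [-0.003, 0.699, 0.716, -0.001]
contact_force: [-0.1, -0.2, -0.9]
gripper_width: 0.046
finger_force: 0.0
```

>>> arm_command --increments '[[[0,0,0.01],0,0.046],[[0,0,0.02],0,0.046],[[0,0,0.035],0,0.046],[[0,0,0.042],0,0.046],[[0,0,0.046],0,0.046]]'

```text
t: 26.43
ee_pos: [0.5463, -0.1018, 0.0316]
eef_rot: [-0.0, 0.699, 0.715, -0.0]
contact_force: [-0.2, 0.2, 0.5]
gripper_width: 0.0461
finger_force: 0.0
```

>>> arm_command --increments '[[[0,0,0],0,0.046],[[0,0,0],0,0.046],[[0,0,0],0,0.03],[[0,0,0],0,0.01],[[0,0,0],0,0.01]]'

```text
t: 26.85
ee_pos: [0.5474, -0.1021, 0.0333]
eef_rot: [0.001, 0.699, 0.715, 0.0]
contact_force: [0.0, 0.2, 2.4]
gripper_width: 0.0197
finger_force: 40.4
```

>>> arm_command --increments '[[[0,0,0],0,0.01],[[0,0,0],0,0.01],[[0,0,0],0,0.01],[[0,0,0],0,0.01],[[0,0,0],0,0.01]]'

```text
t: 27.27
ee_pos: [0.5474, -0.1022, 0.0333]
eef_rot: [0.001, 0.699, 0.715, 0.0]
contact_force: [-0.4, 0.4, 5.9]
gripper_width: 0.0194
finger_force: 40.8
```

>>> arm_command --increments '[[[0,0,-0.02],0,0.01],[[0,0,-0.05],0,0.01],[[0,0,-0.08],0,0.01],[[0,0,-0.11],0,0.01],[[0,0,-0.13],0,0.01]]'

```text
t: 27.68
ee_pos: [0.547, -0.102, 0.1645]
eef_rot: [0.001, 0.699, 0.715, 0.0]
contact_force: [1.0, -1.0, -0.8]
gripper_width: 0.0198
finger_force: 39.9
```

>>> arm_command --increments '[[[0.02,0.003,0],0,0.01],[[0.045,0.007,0],0,0.01],[[0.07,0.01,0],0,0.01],[[0.095,0.014,0],0,0.01],[[0.12,0.018,0],0,0.01]]'

```text
t: 28.1
ee_pos: [0.5606, 0.0197, 0.1613]
eef_rot: [-0.001, 0.699, 0.715, -0.001]
contact_force: [1.0, -0.5, -1.2]
gripper_width: 0.0196
finger_force: 40.0
```

>>> arm_command --increments '[[[0.03,0.004,0],0,0.01],[[0.06,0.009,0],0,0.01],[[0.09,0.013,0],0,0.01],[[0.11,0.016,0],3,0.01],[[0.11,0.016,0],6,0.01]]'

```text
t: 28.52
ee_pos: [0.5741, 0.1331, 0.1612]
eef_rot: [-0.001, 0.735, 0.679, -0.0]
contact_force: [0.7, -0.7, -1.3]
gripper_width: 0.0194
finger_force: 39.9
```

>>> arm_command --increments '[[[0,0,0],0,0.01],[[0,0,0],0,0.01],[[0,0,0],0,0.01],[[0,0,0],0,0.01],[[0,0,0],0,0.01]]'

```text
t: 28.93
ee_pos: [0.5749, 0.1281, 0.1621]
eef_rot: [-0.0, 0.735, 0.678, -0.0]
contact_force: [-0.4, -0.1, -1.2]
gripper_width: 0.0197
finger_force: 40.0
```

Run:
```python
from h import *
d=grab("wrist");np.savez("w7.npz",**d);T=pose();P=cloud(d)
print(T[:3,3].round(4),np.degrees(np.arctan2(T[1,1],T[0,1])).round(2),sense()["gripper_width"],go(T,[.584,.209,.0404]))
q=P.reshape(-1,3);c=np.array([.584,.209]);a=np.radians(-4.6);L=(q[:,:2]-c)@np.array([[np.cos(a),-np.sin(a)],[np.sin(a),np.cos(a)]])*1000
k=(q[:,2]>.046)&(q[:,2]<.06)&(abs(L[:,0])<35)&(abs(L[:,1])<55);L=L[k]
for s in(-1,1):
    g=L[L[:,1]*s>20];print(s,len(g),"x",np.histogram(g[:,0],bins=np.arange(-20,21,2))[0],"y",np.percentile(g[:,1],[1,99]).round(1) if len(g) else 0)
cv2.imwrite("pics/w7.png",cv2.resize(d["image"][:340,180:480,::-1],None,fx=1.75,fy=1.75,interpolation=cv2.INTER_CUBIC))
```

```text
[0.575  0.1282 0.1622] -4.69 0.019623636777078183 [ 81.3   2.4 121.8]
-1 530 x [ 0  0  0 15 56 54 47 61 18 18 20 45 48 57 60 31  0  0  0  0] y [-45.4 -26.2]
1 678 x [ 0  0  0 18 77 56 83 52 35 22 32 42 78 75 65 43  0  0  0  0] y [25.9 44.7]
```

View pics/w7.png

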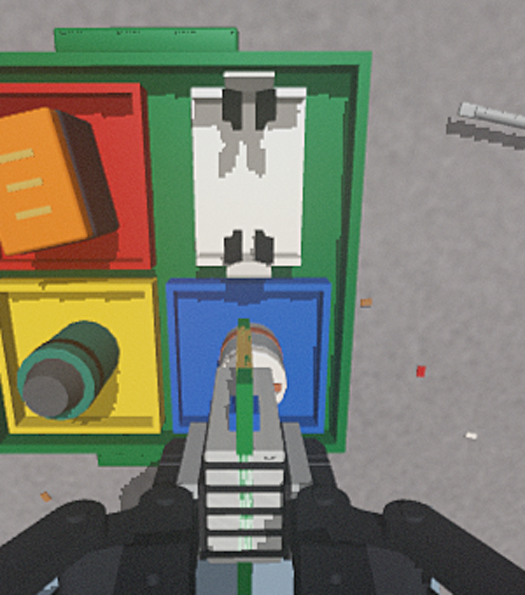

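The card is held upright at crop (245,450). Its board lines up with the rack grooves at (249,105) and (249,250), the rack points are symmetric to within 1 mm, and the yaw matches. I'm moving over the rack.

>>> arm_command --increments '[[[0.015,0.002,0],0,0.01],[[0.035,0.002,0],0,0.01],[[0.055,0.002,0],0,0.01],[[0.073,0.002,0],0,0.01],[[0.081,0.002,0],0,0.01]]'

```text
t: 29.4
ee_pos: [0.5837, 0.2121, 0.1624]
eef_rot: [-0.0, 0.735, 0.679, 0.001]
contact_force: [0.1, 0.4, -1.8]
gripper_width: 0.0195
finger_force: 40.0
```

>>> arm_command --increments '[[[0,0,0.01],0,0.01],[[0,0,0.025],0,0.01],[[0,0,0.04],0,0.01],[[0,0,0.05],0,0.01],[[0,0,0.055],0,0.01]]'

```text
t: 29.82
ee_pos: [0.5819, 0.2084, 0.1045]
eef_rot: [-0.001, 0.735, 0.678, -0.002]
contact_force: [-0.2, 0.0, -1.6]
gripper_width: 0.0196
finger_force: 40.0
```

>>> arm_command --increments '[[[0,0,0],0,0.01],[[0,0,0],0,0.01],[[0,0,0],0,0.01],[[0,0,0],0,0.01],[[0,0,0],0,0.01]]'

```text
t: 30.23
ee_pos: [0.5843, 0.2096, 0.1084]
eef_rot: [0.001, 0.735, 0.678, 0.001]
contact_force: [1.1, -0.3, -1.1]
gripper_width: 0.019
finger_force: 40.0
```

Run:
```python
from h import *
T=pose();print(T[:3,3].round(4),np.degrees(np.arctan2(T[1,1],T[0,1])).round(2),go(T,[.5835,.2087,.0404]))
d=grab("side");P=cloud(d);cv2.imwrite("pics/s8.png",cv2.resize(d["image"][140:340,120:330,::-1],None,fx=2.8,fy=2.8,interpolation=cv2.INTER_CUBIC))
```

```text
[0.5843 0.2096 0.1084] -4.64 [-1.  -0.9 68. ]
```

View pics/s8.png

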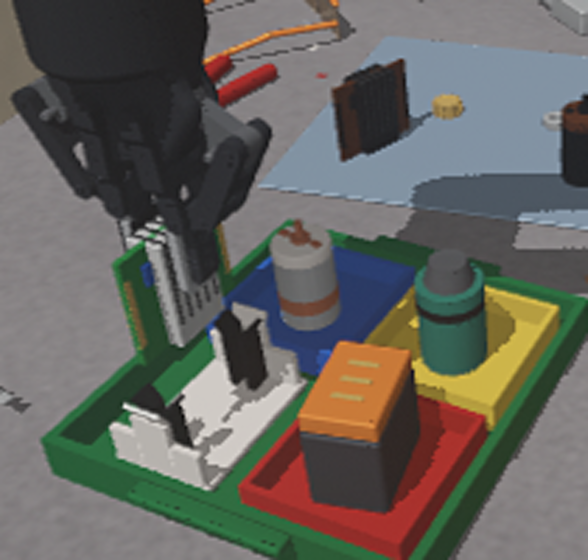

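The side view shows the card upright above the rack: card at crop (170,290), rack jaws at (160,415) and (240,350). All three other parts stand in their bins. I'll descend in steps and watch the force.

>>> arm_command --increments '[[[-0.001,-0.0005,0.005],0,0.01],[[-0.001,-0.0005,0.01],0,0.01],[[-0.001,-0.0005,0.015],0,0.01],[[-0.001,-0.0005,0.02],0,0.01],[[-0.001,-0.0005,0.025],0,0.01]]'

```text
t: 30.7
ee_pos: [0.5826, 0.2085, 0.0813]
eef_rot: [-0.0, 0.735, 0.678, -0.0]
contact_force: [0.1, -0.0, -0.7]
gripper_width: 0.019
finger_force: 40.0
```

>>> arm_command --increments '[[[0,0,0.002],0,0.01],[[0,0,0.005],0,0.01],[[0,0,0.007],0,0.01],[[0,0,0.01],0,0.01],[[0,0,0.01],0,0.01]]'

```text
t: 31.12
ee_pos: [0.5827, 0.2085, 0.0717]
eef_rot: [-0.0, 0.735, 0.678, -0.0]
contact_force: [0.1, -0.1, -1.3]
gripper_width: 0.0196
finger_force: 40.0
```

>>> arm_command --increments '[[[0,0,0.003],0,0.01],[[0,0,0.006],0,0.01],[[0,0,0.009],0,0.01],[[0,0,0.012],0,0.01],[[0,0,0.015],0,0.01]]'

```text
t: 31.53
ee_pos: [0.5829, 0.2085, 0.0569]
eef_rot: [-0.0, 0.735, 0.678, -0.0]
contact_force: [-0.3, 0.7, -0.9]
gripper_width: 0.0196
finger_force: 40.0
```

>>> arm_command --increments '[[[0,0,0.003],0,0.01],[[0,0,0.006],0,0.01],[[0,0,0.009],0,0.01],[[0,0,0.012],0,0.01],[[0,0,0.012],0,0.01]]'

```text
t: 31.95
ee_pos: [0.5825, 0.2084, 0.0444]
eef_rot: [-0.0, 0.735, 0.678, -0.001]
contact_force: [-0.1, -0.0, -1.9]
gripper_width: 0.0196
finger_force: 39.9
```

>>> arm_command --increments '[[[0,0,0.001],0,0.01],[[0,0,0.002],0,0.01],[[0,0,0.003],0,0.01],[[0,0,0.003],0,0.01],[[0,0,0.003],0,0.01]]'

```text
t: 32.37
ee_pos: [0.583, 0.2085, 0.0423]
eef_rot: [-0.0, 0.735, 0.678, 0.0]
contact_force: [-0.2, 0.2, -0.9]
gripper_width: 0.0199
finger_force: 40.0
```

>>> arm_command --increments '[[[0,0,0.001],0,0.01],[[0,0,0.002],0,0.01],[[0,0,0.003],0,0.01],[[0,0,0.003],0,0.01],[[0,0,0.003],0,0.01]]'

```text
t: 32.78
ee_pos: [0.5832, 0.2086, 0.0403]
eef_rot: [0.0, 0.735, 0.678, 0.0]
contact_force: [-3.4, -0.8, 6.0]
gripper_width: 0.0195
finger_force: 40.7
```

>>> arm_command --increments '[[[0,0,0],0,0.022],[[0,0,0],0,0.028],[[0,0,0],0,0.036],[[0,0,0],0,0.042],[[0,0,0],0,0.042]]'

```text
t: 33.2
ee_pos: [0.5829, 0.2085, 0.039]
eef_rot: [-0.0, 0.735, 0.678, -0.0]
contact_force: [0.6, 0.3, 0.1]
gripper_width: 0.0419
finger_force: 0.0
```

>>> arm_command --increments '[[[0,0,-0.005],0,0.042],[[0,0,-0.03],0,0.042],[[0,0,-0.065],0,0.042],[[0,0,-0.1],0,0.042],[[0,0,-0.13],0,0.042]]'

```text
t: 33.62
ee_pos: [0.5834, 0.2086, 0.1718]
eef_rot: [0.0, 0.735, 0.678, 0.001]
contact_force: [1.6, 0.0, -0.5]
gripper_width: 0.0419
finger_force: 0.0
```

>>> arm_command --increments '[[[-0.03,0,-0.02],0,0.042],[[-0.06,0,-0.03],0,0.042],[[-0.09,0,-0.04],0,0.042],[[-0.11,0,-0.04],0,0.042],[[-0.11,0,-0.04],0,0.042]]'

```text
t: 34.03
ee_pos: [0.5747, 0.0952, 0.211]
eef_rot: [0.002, 0.737, 0.676, 0.0]
contact_force: [-0.2, -0.6, 0.2]
gripper_width: 0.0418
finger_force: 0.0
```

Run:
```python
from h import *
d=grab("wrist");C=cloud(d)
m=((C[:,:,2]>.058)&(C[:,:,2]<.085)&(np.hypot(C[:,:,0]-.583,C[:,:,1]-.2085)<.042)).astype(np.uint8)*255
m=cv2.morphologyEx(m,cv2.MORPH_OPEN,np.ones((2,2)));p=C[m>0];print("card top z",np.percentile(p[:,2],[5,50,95]).round(4),rect(d,np.argwhere(m)[:,::-1],.0715),len(p))
g=grab("side")
cv2.imwrite("pics/w9.png",d["image"][:,:,::-1]);cv2.imwrite("pics/s9.png",cv2.resize(g["image"][120:340,120:440,::-1],None,fx=2.4,fy=2.4,interpolation=cv2.INTER_CUBIC))
```

```text
card top z [0.0102 0.0714 0.0727] [584.  207.5  69.7  19.9  85.1] 1247
```

View pics/s9.png

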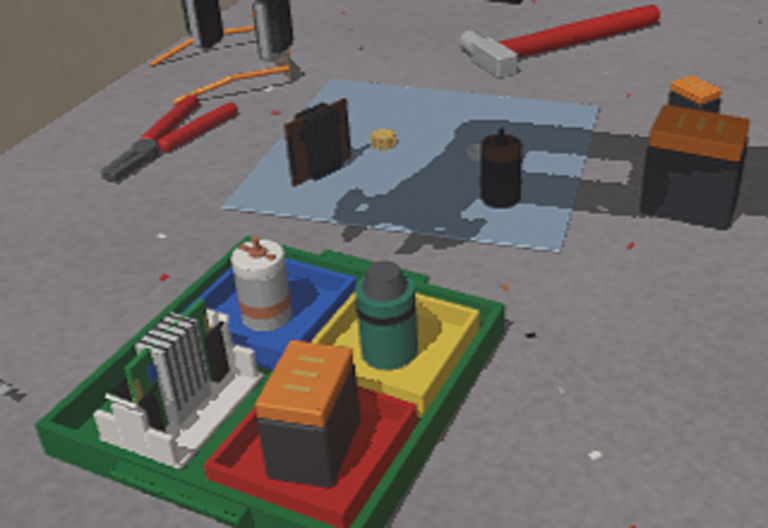

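View pics/w9.png

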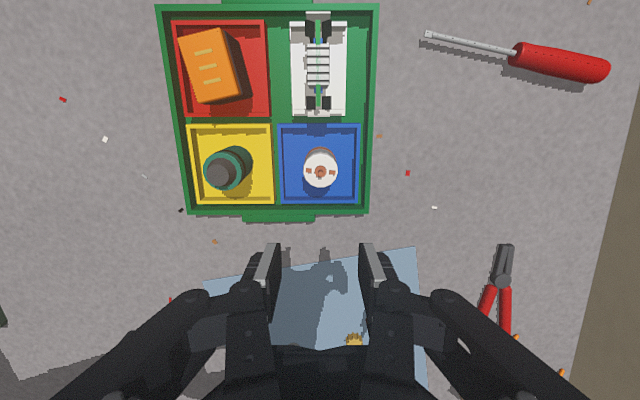

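The card is seated in the grooves at wrist (317,65). Its top is at 0.0714 m, which equals the rack floor at 0.0095 plus 0.062, so it is fully home. Battery, gearbox and motor stand in red, yellow and blue, and the burnt parts are untouched. I'll let the arm settle, then hand in.

>>> arm_command --increments '[[[0,0,0],0,0.042],[[0,0,0],0,0.042],[[0,0,0],0,0.042],[[0,0,0],0,0.042],[[0,0,0],0,0.042]]'

```text
t: 34.55
ee_pos: [0.574, 0.0996, 0.209]
eef_rot: [-0.0, 0.735, 0.678, -0.0]
contact_force: [0.4, -0.9, -0.5]
gripper_width: 0.0418
finger_force: 0.0
```

```bash
python3 -c "
from plant import bot
print(bot.sign_off())"
```

```text
the job is handed in; nothing more can be done
None
```

The job is handed in at about 34.5 s: the battery went first into red, then the motor into blue, the gearbox into yellow and the card fully home in the rack, all upright and let go, with the burnt motor and burnt card left standing on the mat.

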